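# Stack parts cartons on the leaning stand

### The job

Put the two flat cardboard parts cartons away on the sloping plywood stand: the long one flat on the slope, the short one flat on top of it. Both lie lengthwise down the slope, midway between its sides, label-and-tape side up, each pushed back so that its end leans against the backstop. Leave the cube-shaped carton where it is.

Things in the scene. Friction and masses are not known exactly. Their poses are not given: they have to be found in the camera images.
- deck: Fixed plywood stand: ramp 170 x 140 mm, no side walls, sloping down away from the robot at 15 degrees to a backstop board 70 mm high, 140 wide, 12 thick, square to the ramp. Origin: middle of their inner corner line, 26 mm above the table. x runs down the slope into the backstop (its face is x = 0), y left along the corner, z square to the ramp (surface z = 0). Cartons rest on it without sliding.
- long_carton: Long flat closed carton of brown cardboard with a tape strip and a blank white label on top, 110 x 60 x 35 mm (its x, y, z), about 0.2 kg. Origin at the centre of its underside, z up. It starts flat on the table with its x axis within 0.35 rad of straight ahead. To be grasped across its 60 mm width.
- short_carton: Short flat closed carton of the same make, 85 x 54 x 30 mm (its x, y, z), about 0.15 kg. Origin at the centre of its underside, z up. It starts flat on the table with its x axis within 0.35 rad of straight ahead. To be grasped across its 54 mm width.
- cube_carton: Cube-shaped carton of the same make, 60 x 60 x 60 mm, origin at the centre of its underside. Not wanted: to be left where it stands. The three cartons stand in any order on the right part of the table.
There are look-alikes about, which are no part of the job. What is shaped like the short_carton but turquoise is not meant.

How it is judged:
By the outcome, as a careful person would: the job done as asked, in the order asked, and still so for the second after the job is handed in, with the robot touching nothing.
It also fails if it takes over 56 s, if anything falls off the work surface, if the arm or the gripper's body presses on something with over 40 N, if the wrist force passes 120 N, or if a joint passes its speed limit or range.

### The arm

A 6-joint arm with a two-finger parallel gripper is mounted at the origin on a cart in front of the work surface, level with it; the furniture and walls round the work are solid. World frame = base frame: x ahead of the robot, y to its left, z up, the work surface at z = 0. Lengths are in mm, angles in rad, forces in N, time in s.
With the tool pointing down it reaches from about 350 to 875 mm from the base axis. Payload 4.2 kg.
Tool frame: the origin (TCP) lies on the mounting face of the last link; the fingertips stand 173 mm ahead of it and the grasp point (between the pads) lies 155 mm ahead of it (tcp_to_grasp is the distance from the TCP to the grasp point, in mm); z points along the fingers, y is the direction in which the jaws open and shut (so a half turn about z gives the same grasp; the last joint's range is limited). The gripper opens to 85 mm and grips with 20 to 120 N. Pads are 22 mm wide; open, the fingers measure 114 mm over their backs; the gripper's body (76 mm by 85 mm) begins 54 mm behind the grasp point. The pads swing forward as they close: fully open they stand 13 mm farther back than shut.
Start: joints at [-0.895, 0.385, 0.008, 0, -1.194, -0.259], TCP at [253.036, -571.466, 404.712] pointing down, gripper open.
Joint ranges: [-3.14, 3.14], [-1.21, 2.06], [-1.07, 1.41], [-3.16, 2.05], [-2.99, -0.16], [-3.1, 3.1]. Speed limits (rad/s): [2.79, 2.79, 3.14, 3.14, 3.14, 3.14].

### API

Orientations are given as a unit quaternion [x, y, z, w].
In Python, from bench import * gives the robot as it stands. The module is installed in compiled form; this text tells all that it offers.
- The arm moves only by the tool apply_moves, never from a script. Its arguments are lists of equal length, an entry for each row: "fingers": the closure, from 0 (fully open) to 1 (shut); "dp": the shift along the world's x, y, z in cm, a list of three; "yaw": the turn about the world's z in degrees. A call has 1 to 10 rows; each row is the pose to reach, as a shift and turn from the pose measured when the call began; what a row does not reach only later rows make up. A row lasts 1/10 s, in which the tool goes at most 50 mm and 8.59 degrees, less where a joint would pass 70% of its speed; a pose out of reach is approached as far as the arm can. A call with a gripper value outside its range is refused whole. The fingers move at their own pace and stop on an object; the grip force is fixed at half the most. Time passes only in rows, so rows that repeat a pose let the fingers close. It gives the time, the measured TCP pose, the force and the opening at its end, in the units of the state.
- read_state(): the state, without advancing time (a new reading comes with each control period).
- get_image(name): name is "scene" or "top" or "wrist"; returns a dict with "color" (400x640x3 uint8, blue, green, red), "mtx" (3x3 intrinsics, pixels), "camera_from_world" (4x4, takes a point from world to camera coordinates); the wrist camera has in their place "tool_from_camera" (4x4, takes a point from camera to tool coordinates, whose origin is the TCP and whose axes are the flange's). Camera axes: x right, y down, z forward; pixel columns grow to the right and rows downward; lengths in mm; the calibration is good to about 2 mm. A picture is of the moment at which its call begins: read the wrist's pose just before it. There is no depth.
- job_done(): hands the job in, once; it reports no verdict.
The state is a dict: "clock": time; "joints": joint angles; "joint_vel": joint speeds; "joint_efforts": joint torques, N m; "position": TCP position; "ee_rot": TCP orientation; "contact_force": force on the tool from outside, world axes, zero at the start; "wrist_torque": the same for the moment, N m; "gripper_width": finger opening in mm.
Only numpy, scipy, OpenCV 4.12 (cv2) and the standard library are available. Lean on these libraries where they do the work, as an engineer would, in place of code of your own. Each camera call takes 0.05 s, during which the arm holds its last target. There are 200 camera calls.

## Working session

There is one attempt and no reset: what is moved stays moved. The work goes in short steps, Python scripts to look and compute and a tool call to move; the robot and the scene stay as the last step left them, time stands still between calls to the robot, and variables do not carry over. Pictures are saved under pics/ and viewed, about 8 in all and at most 12, crops included, and the job is handed in when it is done.

Besides the shell and the picture viewer there is one more tool, called after "Request:" in YAML: its name, and indented under it one key for each argument. apply_moves: Moves the arm, as the interface text tells. Its arguments: {"type":"object","properties":{"fingers":{"type":"array","items":{"type":"number"}},"dp":{"type":"array","items":{"type":"array","items":{"type":"number"}}},"yaw":{"type":"array","items":{"type":"number"}}},"required":["fingers","dp","yaw"]}

```bash
mkdir -p pics; cat > h.py <<'E'
from bench import *
import numpy as np, cv2
from scipy.spatial.transform import Rotation as R
def cam(name):
    s=read_state(); im=get_image(name); K=np.array(im["mtx"])
    if name=="wrist":
        T=np.eye(4); T[:3,:3]=R.from_quat(s["ee_rot"]).as_matrix(); T[:3,3]=s["position"]
        W=T@np.array(im["tool_from_camera"])
    else: W=np.linalg.inv(np.array(im["camera_from_world"]))
    return im["color"],K,W
def ray(px,K,W,z=0.):
    px=np.atleast_2d(np.array(px,float)); d=np.c_[px,np.ones(len(px))]@np.linalg.inv(K).T@W[:3,:3].T
    o=W[:3,3]; return o+d*((z-o[2])/d[:,2])[:,None]
def proj(P,K,W):
    P=np.atleast_2d(P); c=(P-W[:3,3])@W[:3,:3]; p=c@K.T; return p[:,:2]/p[:,2:]
def show(): 
    s=read_state(); print(s["clock"],np.round(s["position"],1),"yaw",np.round(R.from_quat(s["ee_rot"]).as_euler("xyz",degrees=True),2),np.round(s["contact_force"],1),s["gripper_width"])
E
python3 - <<'E'
from h import *
show()
for n in("scene","top"):
    c,K,W=cam(n); cv2.imwrite(f"pics/{n}0.png",c); print(n,K.round(1).tolist(),W.round(3).tolist())
E
```

```text
0.0 [ 253.  -571.3  403.6] yaw [ 179.87   -0.   -156.13] [0.7 0.1 1.1] 85.20643409159352
scene [[429.7, 0.0, 322.2], [0.0, 429.7, 198.8], [0.0, 0.0, 1.0]] [[-0.888, -0.301, 0.347, 127.033], [-0.459, 0.595, -0.66, 660.624], [-0.008, -0.745, -0.667, 757.456], [0.0, 0.0, 0.0, 1.0]]
top [[515.1, 0.0, 306.6], [0.0, 515.1, 192.1], [0.0, 0.0, 1.0]] [[0.005, -0.996, 0.089, 362.353], [-1.0, -0.004, 0.01, -24.573], [-0.009, -0.089, -0.996, 1504.151], [0.0, 0.0, 0.0, 1.0]]
```

View pics/scene0.png

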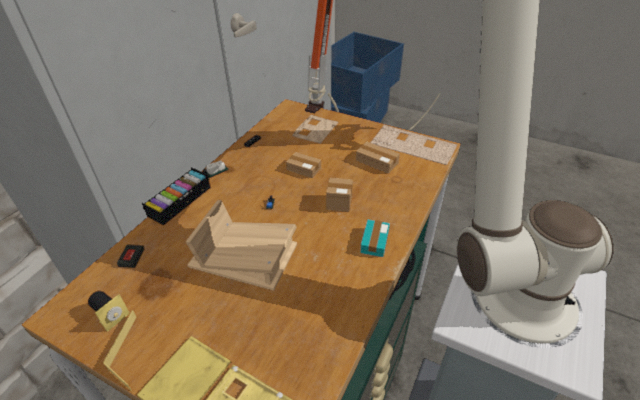

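View pics/top0.png

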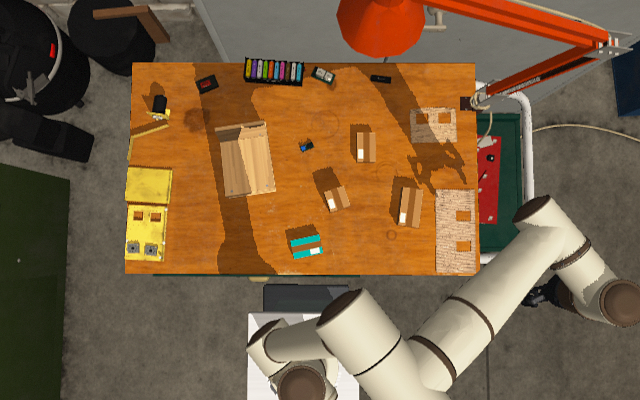

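The scene view shows the deck at about (245,245), the turquoise look-alike at (375,238), and three brown cartons at (303,165), (377,157) and (340,195). In the top view, the long carton is at (410,206), the short at (366,146), the cube at (336,197) and the deck at (247,158).

```bash
python3 - <<'E'
import cv2,numpy as np
c=cv2.imread("pics/top0.png")
a=cv2.resize(c[110:210,205:290],None,fx=5,fy=5,interpolation=cv2.INTER_CUBIC)
b=cv2.resize(c[120:220,350:425],None,fx=5,fy=5,interpolation=cv2.INTER_CUBIC)
cv2.imwrite("pics/crop1.png",np.hstack([a,b]))
E
```

```text
(no output)
```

View pics/crop1.png

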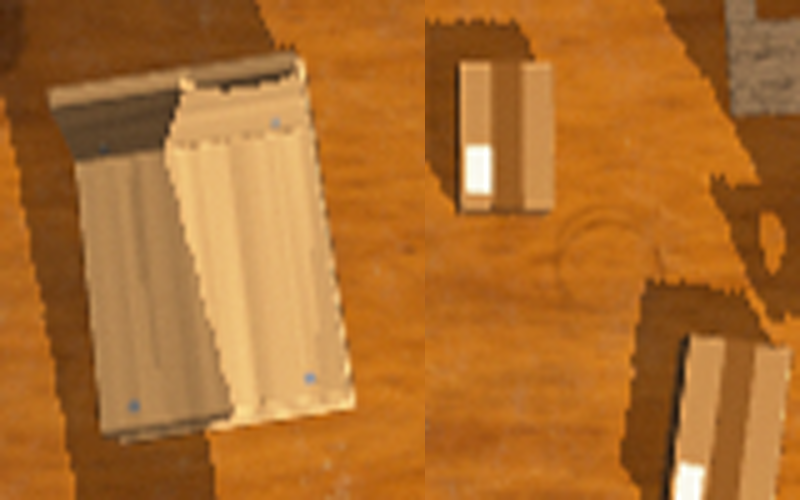

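The crop shows the deck's corner line running from (220.6,141.6) to (266.6,137) in full-image pixels, and the near top edge of the ramp from (225,196) to (275.4,191). The short carton's top spans (357..375.6, 132.4..162.4).

```bash
python3 - <<'E'
from h import *
show()
c,K,W=cam("top")
hsv=cv2.cvtColor(c,cv2.COLOR_BGR2HSV)
print("px table",hsv[150,330],"carton",hsv[140,360],hsv[140,373],hsv[200,405],"tape",hsv[140,366])
m=((hsv[...,1]<165)&(hsv[...,2]>110)).astype(np.uint8)*255
m=cv2.morphologyEx(m,cv2.MORPH_CLOSE,np.ones((7,7)))
for nm,(x0,y0,x1,y1),z in(("short",(345,120,385,175),30),("long",(388,175,432,240),35),("cube",(312,175,358,220),60)):
    mm=np.zeros_like(m); mm[y0:y1,x0:x1]=m[y0:y1,x0:x1]
    cs,_=cv2.findContours(mm,cv2.RETR_EXTERNAL,cv2.CHAIN_APPROX_NONE); k=max(cs,key=cv2.contourArea)
    P=ray(k[:,0,:],K,W,z)[:,:2].astype(np.float32); r=cv2.minAreaRect(P); print(nm,r)
cl,cr=ray([[220.6,141.6],[266.6,137]],K,W,26); nl,nr=ray([[225,196.4],[275.4,191]],K,W,70)
print("corner",cl,cr,(cl+cr)/2,np.linalg.norm(cl-cr)); print("near",nl,nr,(nl+nr)/2,np.linalg.norm(nl-nr))
d=(cl+cr)/2-(nl+nr)/2; print(np.linalg.norm(d[:2]),"yaw",np.degrees(np.arctan2(d[1],d[0])), [np.degrees(np.arctan2(-(a-b)[0],(a-b)[1])) for a,b in((cl,cr),(nl,nr))])
E
```

```text
0.1 [ 253.  -571.3  403.7] yaw [ 1.7989e+02 -1.0000e-02 -1.5613e+02] [0.6 0.4 0.3] 85.53624318337646
px table [ 15 220 188] carton [ 16 153 202] [ 16 158 202] [ 16 157 202] tape [ 15 196 152]
short ((626.4132080078125, -180.2769775390625), (49.2531623840332, 82.33039855957031), 89.7701416015625)
long ((452.7012023925781, -306.09893798828125), (58.30428695678711, 108.47240447998047), 82.33799743652344)
cube ((471.18060302734375, -88.84894561767578), (58.64763641357422, 72.02088165283203), 18.273635864257812)
corner [641.6404092 240.6894351  26.       ] [655.60658584 106.82623576  26.        ] [648.62349752 173.75783543  26.        ] 134.5897850015525
near [478.0901775  217.40842165  70.        ] [493.80789912  76.48896167  70.        ] [485.94903831 146.94869166  70.        ] 141.7933037000038
164.86876559142388 yaw 9.35836401177557 [np.float64(5.956217737275091), np.float64(6.3642897806036665)]
```

Request:
apply_moves:
  fingers: [0,0,0,0,0,0,0,0,0,0]
  dp:
    - [3,4,0]
    - [6,8,0]
    - [9,12,0]
    - [12,16,0]
    - [15,20,-2]
    - [18,24,-4]
    - [20,26.5,-5]
    - [20,26.5,-5]
    - [20,26.5,-5]
    - [20,26.5,-5]
  yaw: [-6,-12,-18,-24,-30,-31.7,-31.7,-31.7,-31.7,-31.7]

```text
clock: 1.15
position: [452.7, -306.9, 354.2]
ee_rot: [0.069, 0.998, 0.001, 0.0]
contact_force: [-0.6, -0.4, 0.3]
gripper_width: 85.6
```

```bash
python3 - <<'E'
from h import *
show()
c,K,W=cam("wrist"); cv2.imwrite("pics/w1.png",c); print(K.round(1).tolist(),W.round(3).tolist())
P=[[453,-306,35]]; print(proj(P,K,W))
E
```

```text
1.15 [ 452.7 -306.9  354.2] yaw [1.7992e+02 1.0000e-02 1.7214e+02] [-0.6 -0.4  0.3] 85.5955817951912
[[323.1, 0.0, 316.7], [0.0, 323.1, 201.2], [0.0, 0.0, 1.0]] [[0.137, 0.954, 0.266, 385.592], [0.991, -0.132, -0.036, -297.526], [0.001, 0.269, -0.963, 323.043], [0.0, 0.0, 0.0, 1.0]]
[[317.22520668 188.15599043]]
```

View pics/w1.png

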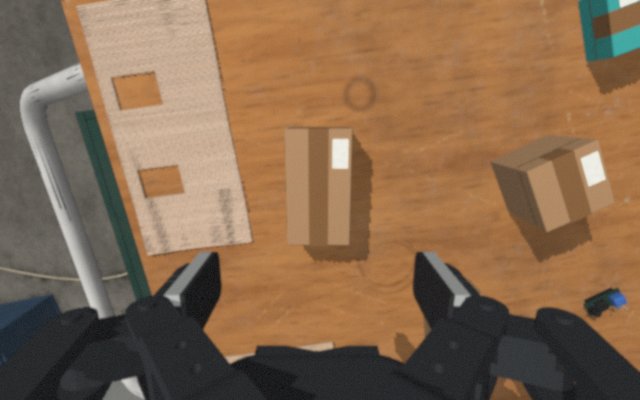

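The wrist view shows the long carton's top at cols 286–352, rows 128–245. Its centre is about (319,187) against a projected (317,188), so the estimate is good to 2 mm and the yaw is aligned. I'll descend and grip.

Request:
apply_moves:
  fingers: [0,0,0,0,0,0,0,0,0,0]
  dp:
    - [0,0.2,-4]
    - [0,0.2,-8]
    - [0,0.2,-12]
    - [0,0.2,-15]
    - [0,0.2,-16.5]
    - [0,0.2,-17.5]
    - [0,0.2,-18.2]
    - [0,0.2,-18.2]
    - [0,0.2,-18.2]
    - [0,0.2,-18.2]
  yaw: [0,0,0,0,0,0,0,0,0,0]

```text
clock: 2.2
position: [452.9, -305.3, 173.4]
ee_rot: [0.069, 0.998, 0.0, 0.001]
contact_force: [-0.8, 0.3, -0.8]
gripper_width: 85.5
```

Request:
apply_moves:
  fingers: [1,1,1,1,1,1,1,1,1,1]
  dp:
    - [0,0,0]
    - [0,0,0]
    - [0,0,0]
    - [0,0,0]
    - [0,0,0]
    - [0,0,0]
    - [0,0,0]
    - [0,0,0]
    - [0,0,0]
    - [0,0,0]
  yaw: [0,0,0,0,0,0,0,0,0,0]

```text
clock: 3.2
position: [453.3, -305.4, 174.3]
ee_rot: [0.069, 0.998, 0.0, 0.002]
contact_force: [-0.0, 1.4, 6.2]
gripper_width: 59.3
```

Closing pushed up about 6 N, so the fingertips reach the table at this opening. I'll regrip 5 mm higher to keep clearance on the slope.

Request:
apply_moves:
  fingers: [0,0,0,0,1,1,1,1,1,1]
  dp:
    - [0,0,0]
    - [0,0,0]
    - [0,0,0.5]
    - [0,0,0.5]
    - [0,0,0.5]
    - [0,0,0.5]
    - [0,0,0.5]
    - [0,0,0.5]
    - [0,0,0.5]
    - [0,0,0.5]
  yaw: [0,0,0,0,0,0,0,0,0,0]

```text
clock: 4.2
position: [453.4, -305.4, 179.6]
ee_rot: [0.069, 0.998, 0.0, 0.002]
contact_force: [-0.5, 1.0, 3.4]
gripper_width: 58.7
```

Request:
apply_moves:
  fingers: [1,1,1,1,1,1,1,1,1,1]
  dp:
    - [0,0,0]
    - [0,0,0]
    - [0,0,2]
    - [0,0,5]
    - [0,0,9]
    - [0,0,13]
    - [0,0,17]
    - [0,0,20]
    - [0,0,20]
    - [0,0,20]
  yaw: [0,0,0,0,0,0,0,0,0,0]

```text
clock: 5.2
position: [452.9, -305.1, 378.8]
ee_rot: [0.069, 0.998, 0.001, 0.002]
contact_force: [-0.3, -0.4, -3.8]
gripper_width: 58.8
```

Request:
apply_moves:
  fingers: [1,1,1,1,1,1,1,1,1,1]
  dp:
    - [1,3,0.5]
    - [2,6,1]
    - [3,9,1.5]
    - [4.2,12,2]
    - [5.3,15,2]
    - [6.4,18,2]
    - [7.5,21,2]
    - [8.7,24.5,2]
    - [8.7,24.5,2]
    - [8.7,24.5,2]
  yaw: [2,4,6,8,10,12,14,15,15,15]

```text
clock: 6.2
position: [539.7, -59.3, 396.2]
ee_rot: [-0.062, 0.998, 0.001, -0.001]
contact_force: [0.5, 0.4, -2.8]
gripper_width: 59.1
```

```bash
python3 - <<'E'
from h import *
show()
c,K,W=cam("wrist"); cv2.imwrite("pics/w2.png",c); np.savez("w2.npz",K=K,W=W); print(W.round(3).tolist())
cv2.imwrite("pics/w2.png",cv2.resize(c,(800,500),interpolation=cv2.INTER_CUBIC))
E
```

```text
6.2 [539.7 -59.3 396.2] yaw [ 1.7988e+02 -8.0000e-02 -1.7283e+02] [ 0.5  0.4 -2.8] 59.1478916755277
[[-0.125, 0.956, 0.265, 472.366], [0.992, 0.12, 0.035, -67.665], [0.002, 0.267, -0.964, 365.159], [0.0, 0.0, 0.0, 1.0]]
```

View pics/w2.png

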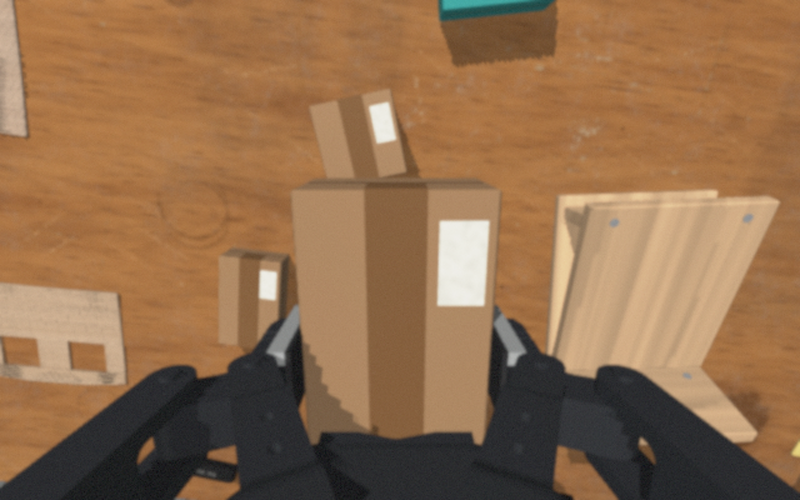

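The held carton sits straight in the jaws. On the deck, the near ramp edge runs (588,204)–(777,198), the left end of the corner line is at (703,366), and its right side meets a finger at about (565,370), all in 800-wide pixels.

```bash
python3 - <<'E'
from h import *
d=np.load("w2.npz");K,W=d["K"],d["W"]
nr,nl=ray(np.array([[588,204],[777,198]])/1.25,K,W,70); cr,cl=ray(np.array([[565,370],[703,366]])/1.25,K,W,26)
print(nr,nl,np.linalg.norm(nr-nl),cr,cl,np.linalg.norm(cr-cl))
ang=lambda a,b:np.degrees(np.arctan2((a-b)[1],(a-b)[0]))
print("yaw near",ang(nl,nr)-90,"corner",ang(cl,cr)-90,"left side",ang(cl,nl),"right",ang(cr,nr),"len",np.linalg.norm((cl-nl)[:2]))
# predict top-view + wrist projections for candidate poses
t=cv2.imread("pics/top0.png")
im=get_image("top");Kt=np.array(im["mtx"]);Wt=np.linalg.inv(np.array(im["camera_from_world"]))
cv2.imwrite("pics/top1raw.png",im["color"])
for X,Y,a in((648,172,8),(648,172,7),(648,172,9)):
    A=np.radians(a);pts=[]
    for u,v in((0,70),(0,-70),(-170,70),(-170,-70)):
        x=u*np.cos(.2618);z=26-u*np.sin(.2618);pts.append([X+x*np.cos(A)-v*np.sin(A),Y+x*np.sin(A)+v*np.cos(A),z])
    pts=np.array(pts);print(a,"top",proj(pts,Kt,Wt).round(1).tolist(),"w2",(proj(pts,K,W)*1.25).round(0).tolist())
E
```

```text
[499.92503324  78.57734444  70.        ] [478.34990754 214.94204469  70.        ] 138.06091960724933 [661.32857471 118.42013301  26.        ] [640.94863626 247.15957361  26.        ] 130.34256963564673
yaw near 8.990604800633022 corner 8.995490836080805 left side 11.207498134077115 right 13.866361366428093 len 165.75981343107392
8 top [[220.4, 142.7], [268.0, 136.3], [224.6, 197.3], [274.2, 190.5]] w2 [[698.0, 363.0], [550.0, 365.0], [783.0, 195.0], [591.0, 198.0]]
7 top [[220.3, 142.3], [268.1, 136.7], [223.5, 197.0], [273.2, 191.1]] w2 [[698.0, 364.0], [550.0, 364.0], [787.0, 197.0], [595.0, 196.0]]
9 top [[220.4, 143.2], [268.0, 135.9], [225.7, 197.6], [275.2, 189.9]] w2 [[698.0, 362.0], [550.0, 366.0], [779.0, 193.0], [587.0, 200.0]]
```

Request:
apply_moves:
  fingers: [1,1,1,1,1,1,1,1,1,1]
  dp:
    - [0.8,4,0]
    - [1.6,8,0]
    - [2.4,12,0]
    - [3.2,16,0]
    - [4,20,-1]
    - [4,22,-4]
    - [4,22,-8]
    - [4,22,-12]
    - [4,22,-12.5]
    - [4,22,-12.5]
  yaw: [1.8,1.8,1.8,1.8,1.8,1.8,1.8,1.8,1.8,1.8]

```text
clock: 7.3
position: [579.7, 158.5, 271.3]
ee_rot: [-0.077, 0.997, -0.0, -0.001]
contact_force: [0.5, -0.1, -1.3]
gripper_width: 58.8
```

```bash
python3 - <<'E'
from h import *
show()
c,K,W=cam("wrist"); np.savez("w3.npz",K=K,W=W); cv2.imwrite("pics/w3.png",cv2.resize(c,(800,500),interpolation=cv2.INTER_CUBIC))
E
```

```text
7.3 [579.7 158.5 271.3] yaw [ 1.7999e+02 -1.3000e-01 -1.7120e+02] [ 0.5 -0.1 -1.3] 58.83280228780529
```

View pics/w3.png

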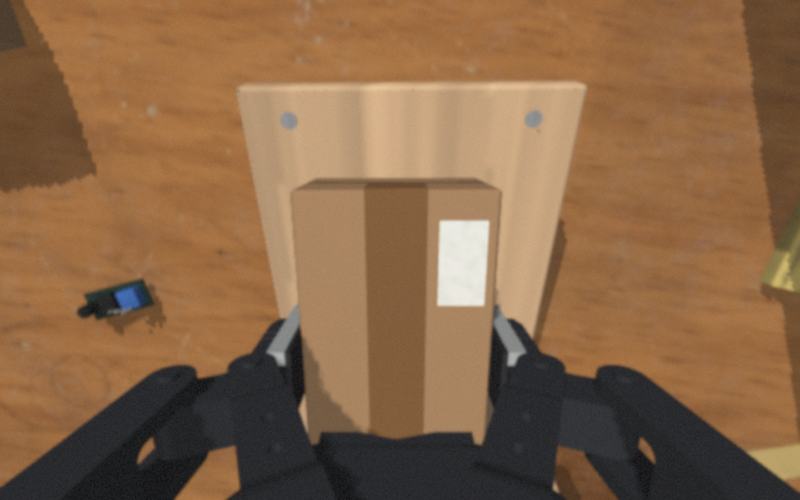

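The ramp's near edge runs (240,90)–(585,87), with sides through (280,318) and (542,330). The carton spans 293–500. I'll compute the pose from the ramp plane.

```bash
python3 - <<'E'
from h import *
d=np.load("w3.npz");K,W=d["K"],d["W"]
a=np.radians(9);s,c=np.sin(.2618),np.cos(.2618)
n=np.array([s*np.cos(a),s*np.sin(a),c]); o0=np.array([650,172.5,26])
px=np.array([[240,90],[585,87],[280,318],[542,330],[289,120],[533,119]])/1.25
D=np.c_[px,np.ones(6)]@np.linalg.inv(K).T@W[:3,:3].T
o=W[:3,3]; P=o+D*(((o0-o)@n)/(D@n))[:,None]
print(P.round(1)); an=lambda v:np.degrees(np.arctan2(v[1],v[0]))
print("near yaw",an(P[0]-P[1])+0,an(P[1]-P[0])-90,"w",np.linalg.norm(P[0]-P[1]),"sides",an(P[2]-P[0]),an(P[3]-P[1]),"screw",an(P[5]-P[4])-90)
m=(P[0]+P[1])/2
for y in(8.5,9,9.5,10): A=np.radians(y); print(y,"lateral of tool vs mid", -(579.7-m[0])*np.sin(A)+(158.5-m[1])*np.cos(A), "origin", m[:2]+170*c*np.array([np.cos(A),np.sin(A)]))
E
```

```text
[[503.2  84.   68.6]
 [481.1 219.1  68.7]
 [614.3 100.2  38.5]
 [600.5 243.7  36.1]
 [511.5 103.4  65.5]
 [495.7 202.6  65.6]]
near yaw -80.74008108577988 9.259918914220123 w 136.83029750114932 sides 8.28739903933307 11.647909502091307 screw 9.02718886187047
8.5 lateral of tool vs mid -6.057810535425485 origin [654.56199073 175.81328883]
9 lateral of tool vs mid -6.822099431364311 origin [654.34400172 177.22958619]
9.5 lateral of tool vs mid -7.585868798018608 origin [654.11366164 178.64392734]
10 lateral of tool vs mid -8.349060471394047 origin [653.87098803 180.05620456]
```

Request:
apply_moves:
  fingers: [1,1,1,1,1,1,1,1,1]
  dp:
    - [-0.13,0.76,0]
    - [-0.13,0.76,-1.5]
    - [-0.13,0.76,-2.5]
    - [-0.13,0.76,-3]
    - [-0.13,0.76,-3.2]
    - [-0.13,0.76,-3.4]
    - [-0.13,0.76,-3.6]
    - [-0.13,0.76,-3.8]
    - [-0.13,0.76,-3.8]
  yaw: [0.6,0.6,0.6,0.6,0.6,0.6,0.6,0.6,0.6]

```text
clock: 8.25
position: [579.8, 166.8, 238.0]
ee_rot: [-0.083, 0.997, 0.001, 0.002]
contact_force: [-1.2, -0.2, 7.8]
gripper_width: 58.8
```

Request:
apply_moves:
  fingers: [1,1,1,1,1,1,1,1,1]
  dp:
    - [0,0,-0.3]
    - [0,0,-0.6]
    - [0,0,-0.8]
    - [0,0,-1]
    - [0,0,-1.1]
    - [0,0,-1.2]
    - [0,0,-1.3]
    - [0,0,-1.3]
    - [0,0,-1.3]
  yaw: [0,0,0,0,0,0,0,0,0]

```text
clock: 9.15
position: [582.6, 167.5, 229.5]
ee_rot: [-0.084, 0.996, 0.002, 0.008]
contact_force: [3.7, -1.3, 9.2]
gripper_width: 58.7
```

Request:
apply_moves:
  fingers: [1,1,1,1,1,1,1,1]
  dp:
    - [0,0,-0.4]
    - [0.4,0.07,-0.5]
    - [0.8,0.13,-0.6]
    - [1.2,0.2,-0.7]
    - [1.6,0.26,-0.8]
    - [1.8,0.3,-0.85]
    - [1.8,0.3,-0.85]
    - [1.8,0.3,-0.85]
  yaw: [0,0,0,0,0,0,0,0]

```text
clock: 9.95
position: [601.4, 170.7, 223.9]
ee_rot: [-0.085, 0.996, 0.002, 0.009]
contact_force: [-1.5, -0.2, 8.3]
gripper_width: 58.6
```

```bash
python3 - <<'E'
from h import *
show()
c,K,W=cam("wrist"); s,K2,W2=cam("scene")
s=cv2.resize(s[190:290,180:310],(520,400),interpolation=cv2.INTER_CUBIC)
w=cv2.resize(c,(800,500))[60:460,220:500][:, :280]
cv2.imwrite("pics/w4.png",np.hstack([w,s]))
E
```

```text
9.95 [601.4 170.7 223.9] yaw [ 179.91    1.06 -170.27] [-1.5 -0.2  8.3] 58.606348126700134
```

View pics/w4.png

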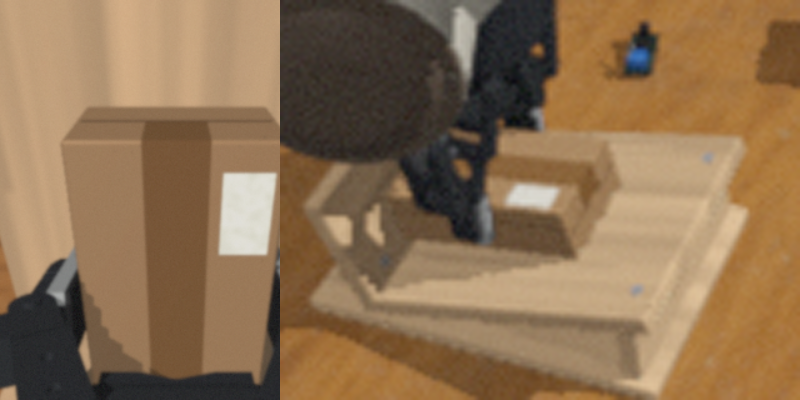

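The carton has pivoted close to flat on the slope. I'll continue to the backstop with a light downward bias.

Request:
apply_moves:
  fingers: [1,1,1,1,1,1,1,1]
  dp:
    - [0.2,0.03,-0.5]
    - [0.4,0.07,-0.7]
    - [0.6,0.1,-0.8]
    - [0.8,0.13,-0.9]
    - [1.0,0.16,-1.0]
    - [1.2,0.2,-1.1]
    - [1.2,0.2,-1.1]
    - [1.2,0.2,-1.1]
  yaw: [0,0,0,0,0,0,0,0]

```text
clock: 10.85
position: [607.6, 171.8, 218.9]
ee_rot: [-0.084, 0.996, -0.001, 0.0]
contact_force: [-32.3, 0.6, 40.6]
gripper_width: 59.0
```

Request:
apply_moves:
  fingers: [1,1,0,0,0,0,0,0,0,0]
  dp:
    - [0,0,0.1]
    - [0,0,0.1]
    - [0,0,0.2]
    - [0,0,0.2]
    - [0,0,0.3]
    - [0,0,2]
    - [-0.5,0,5]
    - [-1.5,0,9]
    - [-2.5,0,13]
    - [-3,0,16]
  yaw: [0,0,0,0,0,0,0,0,0,0]

```text
clock: 11.85
position: [577.6, 171.7, 381.5]
ee_rot: [-0.084, 0.996, -0.001, 0.002]
contact_force: [-0.3, 0.1, -1.0]
gripper_width: 85.5
```

Request:
apply_moves:
  fingers: [0,0,0,0]
  dp:
    - [-2,-0.3,1]
    - [-4,-0.5,2]
    - [-4,-0.5,2]
    - [-4,-0.5,2]
  yaw: [0,0,0,0]

```text
clock: 12.25
position: [537.9, 166.8, 401.6]
ee_rot: [-0.084, 0.996, -0.0, 0.002]
contact_force: [0.6, -0.1, -0.4]
gripper_width: 85.4
```

```bash
python3 - <<'E'
from h import *
show()
c,K,W=cam("wrist"); np.savez("w5.npz",K=K,W=W); cv2.imwrite("pics/w5.png",cv2.resize(c,(800,500),interpolation=cv2.INTER_CUBIC))
E
```

```text
12.25 [537.9 166.8 401.6] yaw [-179.93    0.25 -170.37] [ 0.6 -0.1 -0.4] 85.38699983828519
```

View pics/w5.png

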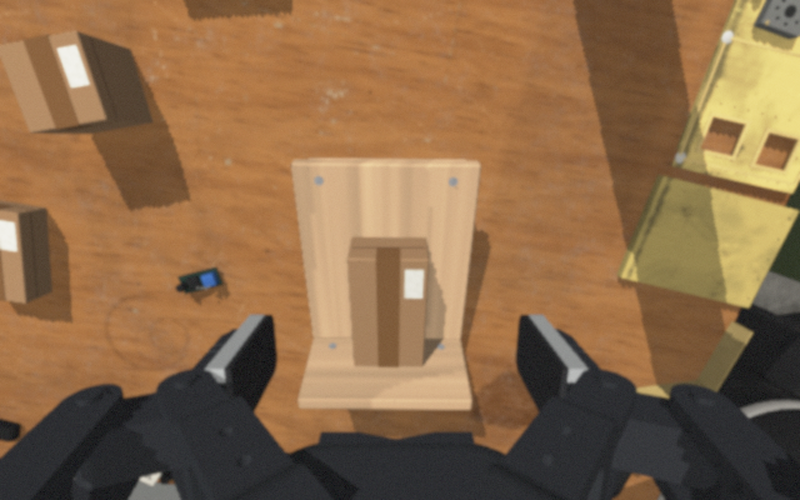

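The long carton lies flat on the ramp against the backstop, at cols 349–430, with the ramp at 293–480 at the near edge and 313–463 at the corner. I'll measure the lateral offset.

```bash
python3 - <<'E'
from h import *
d=np.load("w5.npz");K,W=d["K"],d["W"]
im=cv2.imread("pics/w5.png"); L=cv2.cvtColor(im,cv2.COLOR_BGR2LAB).astype(float)
def edges(r,a,b):
    p=L[r-2:r+3].mean(0)[a:b]; g=np.abs(np.gradient(cv2.GaussianBlur(p,(1,5),0),axis=0)).sum(1); return a+int(g.argmax())
a=np.radians(9.5);s,c=np.sin(.2618),np.cos(.2618)
R0=np.array([[c*np.cos(a),-np.sin(a),s*np.cos(a)],[c*np.sin(a),np.cos(a),s*np.sin(a)],[-s,0,c]]); o0=np.array([654,178.5,26])
def deck(px,h):
    D=np.linalg.inv(K)@np.array([px[0]/1.25,px[1]/1.25,1]); D=R0.T@W[:3,:3]@D; o=R0.T@(W[:3,3]-o0); return o+D*((h-o[2])/D[2])
for r in(190,210,230,270,285,300,315,330):
    l,rr=edges(r,285,330),edges(r,450,490); A,B=deck((l,r),0),deck((rr,r),0); out=[l,rr,A[:2].round(1),B[:2].round(1),"mid",((A+B)/2)[:2].round(1)]
    if r>260:
        l,rr=edges(r,338,362),edges(r,418,440); C,D=deck((l,r),35),deck((rr,r),35); out+=["carton",l,rr,C[:2].round(1),D[:2].round(1),"mid",((C+D)/2)[:2].round(1)]
    print(r,*out)
for p in((349,262),(430,262),(353,366),(426,366)): print(deck(p,35).round(1))
for p in((313,338),(463,338),(293,163),(480,163)): print(deck(p,0).round(1))
E
```

```text
190 293 477 [-150.7  -70.4] [-151.1   68.1] mid [-150.9   -1.2]
210 296 475 [-134.2  -70.2] [-134.6   68.2] mid [-134.4   -1. ]
230 299 473 [-116.7  -70. ] [-117.2   68.4] mid [-117.    -0.8]
270 304 468 [-78.6 -70.4] [-79.1  68. ] mid [-78.9  -1.2] carton 347 424 [-101.9  -29. ] [-102.1   28. ] mid [-102.    -0.5]
285 306 466 [-63.1 -70.5] [-63.6  67.7] mid [-63.4  -1.4] carton 348 423 [-88.3 -29. ] [-88.5  27.8] mid [-88.4  -0.6]
300 308 464 [-46.9 -70.5] [-47.4  67.4] mid [-47.1  -1.5] carton 349 423 [-74.  -29.1] [-74.2  28.3] mid [-74.1  -0.4]
315 310 463 [-29.8 -70.6] [-30.3  68. ] mid [-30.1  -1.3] carton 350 424 [-59.1 -29.2] [-59.3  29.6] mid [-59.2   0.2]
330 312 461 [-11.9 -70.6] [-12.4  67.7] mid [-12.2  -1.4] carton 351 426 [-43.4 -29.2] [-43.6  31.9] mid [-43.5   1.3]
[-108.9  -27.1   35. ]
[-109.1   32.2   35. ]
[ -2.3 -29.8  35. ]
[-2.5 33.5 35. ]
[ -2.  -70.7   0. ]
[-2.5 70.5  0. ]
[-171.7  -67.7    0. ]
[-172.    68.1    0. ]
```

Request:
apply_moves:
  fingers: [0,0,0,0,0,0,0,0,0,0]
  dp:
    - [1,-4,0]
    - [2,-8,0]
    - [3,-12,0]
    - [4,-16,0]
    - [5,-20,0]
    - [6,-24,-1]
    - [7,-28,-2]
    - [8,-32,-4]
    - [8.8,-34.7,-5]
    - [8.8,-34.7,-5]
  yaw: [-1,-2,-3,-4,-5,-6,-7,-8,-9,-9.8]

```text
clock: 13.3
position: [626.8, -183.8, 346.3]
ee_rot: [0.005, 1.0, -0.001, -0.002]
contact_force: [-0.4, -0.1, -1.4]
gripper_width: 85.4
```

Request:
apply_moves:
  fingers: [0,0]
  dp:
    - [0,0,0]
    - [0,0,0]
  yaw: [0,0]

```text
clock: 13.5
position: [627.1, -183.7, 345.1]
ee_rot: [0.004, 1.0, -0.001, -0.003]
contact_force: [1.1, 1.5, -0.2]
gripper_width: 85.6
```

```bash
python3 - <<'E'
from h import *
show()
c,K,W=cam("wrist"); np.savez("w6.npz",K=K,W=W); cv2.imwrite("pics/w6.png",cv2.resize(c,(800,500),interpolation=cv2.INTER_CUBIC)); print((proj([[626.4,-180.3,30]],K,W)*1.25))
E
```

```text
13.5 [ 627.1 -183.7  345.1] yaw [-179.93   -0.3   179.49] [ 1.1  1.5 -0.2] 85.57341884038755
[[401.15311752 237.67652303]]
```

View pics/w6.png

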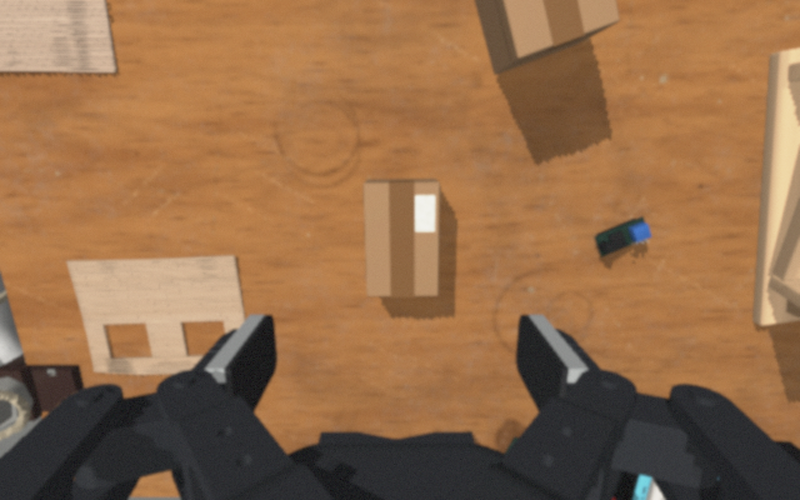

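The short carton's top spans (364–439, 181–296), centred at (401.5,238.5), which agrees with the projection. I'll descend and grip.

Request:
apply_moves:
  fingers: [0,0,0,0,0,0,0,0,0,0]
  dp:
    - [0,0.34,-4]
    - [0,0.34,-8]
    - [0,0.34,-12]
    - [0,0.34,-14.5]
    - [0,0.34,-15.7]
    - [0,0.34,-16.4]
    - [0,0.34,-16.4]
    - [0,0.34,-16.4]
    - [0,0.34,-16.4]
    - [0,0.34,-16.4]
  yaw: [0,0,0,0,0,0,0,0,0,0]

```text
clock: 14.55
position: [627.3, -179.9, 183.1]
ee_rot: [0.004, 1.0, -0.001, -0.001]
contact_force: [-0.1, 0.7, -1.1]
gripper_width: 85.3
```

Request:
apply_moves:
  fingers: [1,1,1,1,1,1,1,1,1,1]
  dp:
    - [0,0,0]
    - [0,0,0]
    - [0,0,0]
    - [0,0,0]
    - [0,0,0]
    - [0,0,0]
    - [0,0,0]
    - [0,0,0]
    - [0,0,0]
    - [0,0,0]
  yaw: [0,0,0,0,0,0,0,0,0,0]

```text
clock: 15.55
position: [627.7, -179.9, 184.0]
ee_rot: [0.004, 1.0, -0.001, -0.0]
contact_force: [-1.1, 1.2, 5.5]
gripper_width: 52.2
```

The grip is a little high at z 184, so I'll regrip about 5 mm lower.

Request:
apply_moves:
  fingers: [0,0,0,0,0,1,1,1,1,1]
  dp:
    - [0,0,0]
    - [0,0,-0.3]
    - [0,0,-0.6]
    - [0,0,-0.6]
    - [0,0,-0.6]
    - [0,0,-0.6]
    - [0,0,-0.6]
    - [0,0,-0.6]
    - [0,0,-0.6]
    - [0,0,-0.6]
  yaw: [0,0,0,0,0,0,0,0,0,0]

```text
clock: 16.55
position: [628.0, -179.8, 178.4]
ee_rot: [0.004, 1.0, -0.001, 0.0]
contact_force: [0.1, 0.7, 2.2]
gripper_width: 52.7
```

Request:
apply_moves:
  fingers: [1,1,1,1,1,1,1,1,1,1]
  dp:
    - [0,0,0]
    - [0,0,0]
    - [0,0,0]
    - [0,0,2]
    - [0,0,5]
    - [0,0,9]
    - [0,0,13]
    - [0,0,17]
    - [0,0,20]
    - [0,0,20]
  yaw: [0,0,0,0,0,0,0,0,0,0]

```text
clock: 17.55
position: [628.5, -180.1, 383.8]
ee_rot: [0.004, 1.0, -0.002, 0.005]
contact_force: [1.2, -0.6, -0.7]
gripper_width: 52.6
```

Request:
apply_moves:
  fingers: [1,1,1,1,1,1,1,1,1,1]
  dp:
    - [-0.3,4,0]
    - [-0.6,8,0]
    - [-0.9,12,0]
    - [-1.2,16,0]
    - [-1.5,20,0]
    - [-1.8,24,0]
    - [-2.1,28,0]
    - [-2.4,32,0]
    - [-2.5,34.9,0]
    - [-2.5,34.9,0]
  yaw: [1,2,3,4,5,6,7,8,9,10]

```text
clock: 18.55
position: [602.9, 172.2, 381.6]
ee_rot: [-0.086, 0.996, -0.001, 0.004]
contact_force: [0.0, -0.6, -1.5]
gripper_width: 53.0
```

Request:
apply_moves:
  fingers: [1,1,1,1,1]
  dp:
    - [0,0,-3]
    - [0,0,-6]
    - [0,0,-8]
    - [0,0,-8]
    - [0,0,-8]
  yaw: [0,0,0,0,0]

```text
clock: 19.05
position: [603.0, 171.7, 301.1]
ee_rot: [-0.086, 0.996, -0.002, 0.003]
contact_force: [0.5, -0.1, -0.7]
gripper_width: 52.8
```

```bash
python3 - <<'E'
from h import *
show()
c,K,W=cam("wrist"); np.savez("w7.npz",K=K,W=W); cv2.imwrite("pics/w7.png",cv2.resize(c,(800,500),interpolation=cv2.INTER_CUBIC))
E
```

```text
19.05 [603.  171.7 301.1] yaw [-179.74    0.35 -170.15] [ 0.5 -0.1 -0.7] 52.77361559404954
```

View pics/w7.png

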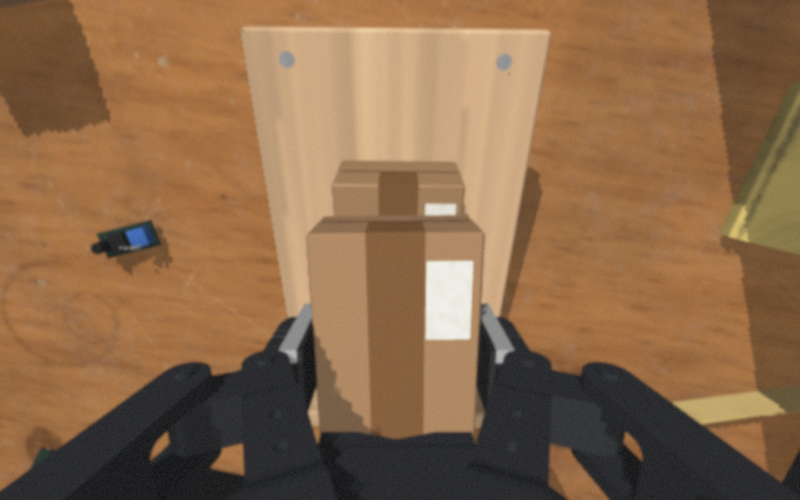

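The held carton is centred at col 396, the ramp mid is 396 and the long carton's mid is about 398. Yaw is about 0.5° too large. I'll make a small correction and lower.

Request:
apply_moves:
  fingers: [1,1,1,1,1,1,1,1,1,1]
  dp:
    - [0,-0.1,0]
    - [0,-0.1,-2]
    - [0,-0.1,-3]
    - [0,-0.1,-3.5]
    - [0,-0.1,-3.8]
    - [0,-0.1,-4.1]
    - [0,-0.1,-4.4]
    - [0,-0.1,-4.7]
    - [0,-0.1,-4.9]
    - [0,-0.1,-4.9]
  yaw: [-0.5,-0.5,-0.5,-0.5,-0.5,-0.5,-0.5,-0.5,-0.5,-0.5]

```text
clock: 20.1
position: [605.8, 171.3, 258.7]
ee_rot: [-0.083, 0.997, -0.001, 0.01]
contact_force: [1.5, -2.6, 11.3]
gripper_width: 53.0
```

Request:
apply_moves:
  fingers: [1,1,1,1,1,1,1,1]
  dp:
    - [0,0,-0.5]
    - [0,0,-0.8]
    - [0.3,0.05,-0.9]
    - [0.6,0.1,-1]
    - [0.9,0.15,-1.1]
    - [1.2,0.2,-1.2]
    - [1.2,0.2,-1.2]
    - [1.2,0.2,-1.2]
  yaw: [0,0,0,0,0,0,0,0]

```text
clock: 20.9
position: [619.2, 173.7, 251.6]
ee_rot: [-0.084, 0.996, -0.001, 0.013]
contact_force: [-1.1, -1.2, 12.4]
gripper_width: 53.0
```

Request:
apply_moves:
  fingers: [1,1,1,1,1,1,1,1]
  dp:
    - [0.2,0.03,-0.3]
    - [0.4,0.06,-0.45]
    - [0.6,0.1,-0.5]
    - [0.8,0.13,-0.6]
    - [1.0,0.16,-0.65]
    - [1.1,0.18,-0.7]
    - [1.1,0.18,-0.7]
    - [1.1,0.18,-0.7]
  yaw: [0,0,0,0,0,0,0,0]

```text
clock: 21.7
position: [624.7, 175.2, 250.4]
ee_rot: [-0.083, 0.996, -0.003, 0.005]
contact_force: [-31.8, 1.8, 37.3]
gripper_width: 52.9
```

Request:
apply_moves:
  fingers: [1,1,0,0,0,0,0,0,0,0]
  dp:
    - [0,0,0]
    - [0,0,0]
    - [0,0,0.1]
    - [0,0,0.1]
    - [0,0,0.2]
    - [0,0,2]
    - [-0.5,0,5]
    - [-1.5,0,9]
    - [-2.5,0,13]
    - [-4.5,0,16]
  yaw: [0,0,0,0,0,0,0,0,0,0]

```text
clock: 22.7
position: [580.6, 175.2, 412.6]
ee_rot: [-0.083, 0.997, -0.003, 0.007]
contact_force: [0.2, 0.8, -0.3]
gripper_width: 85.0
```

Request:
apply_moves:
  fingers: [0,0,0,0,0]
  dp:
    - [-3,-0.3,0]
    - [-6,-0.7,0]
    - [-6,-0.7,0]
    - [-6,-0.7,0]
    - [-6,-0.7,0]
  yaw: [0,0,0,0,0]

```text
clock: 23.2
position: [521.4, 168.4, 412.4]
ee_rot: [-0.083, 0.997, -0.003, 0.007]
contact_force: [-0.3, 0.5, -0.1]
gripper_width: 85.4
```

```bash
python3 - <<'E'
from h import *
show()
c,K,W=cam("wrist"); np.savez("w8.npz",K=K,W=W); s,_,_=cam("scene"); cv2.imwrite("pics/w8full.png",cv2.resize(c,(800,500),interpolation=cv2.INTER_CUBIC))
s=cv2.resize(s[190:290,180:310],(455,350),interpolation=cv2.INTER_CUBIC)
w=cv2.resize(c,(800,500),interpolation=cv2.INTER_CUBIC)[100:450,240:580]
cv2.imwrite("pics/w8.png",np.hstack([w,s]))
E
```

```text
23.2 [521.4 168.4 412.4] yaw [-179.63    0.77 -170.47] [-0.3  0.5 -0.1] 85.3599524556653
```

View pics/w8.png

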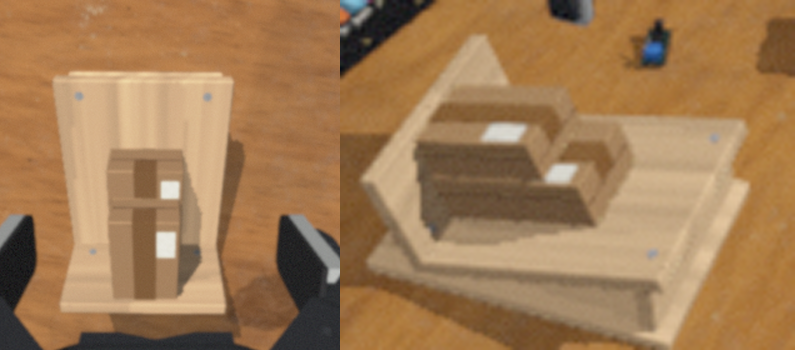

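Both cartons are flat, stacked and straight on the ramp. I'll do a numeric check of the end gaps and centring, using full-image pixels (crop offset 240,100).

```bash
python3 - <<'E'
from h import *
d=np.load("w8.npz");K,W=d["K"],d["W"]
a=np.radians(9.5);s,c=np.sin(.2618),np.cos(.2618)
R0=np.array([[c*np.cos(a),-np.sin(a),s*np.cos(a)],[c*np.sin(a),np.cos(a),s*np.sin(a)],[-s,0,c]]); o0=np.array([652.2,176.9,26])
def deck(px,h):
    D=np.linalg.inv(K)@np.array([(px[0]+240)/1.25,(px[1]+100)/1.25,1]); D=R0.T@W[:3,:3]@D; o=R0.T@(W[:3,3]-o0); return (o+D*((h-o[2])/D[2])).round(1)
for n,p,h in(("ramp near L",(55,80),0),("ramp near R",(232,80),0),("corner L",(76,245),0),("corner R",(217,245),0),("bs top L",(61,305),70),("bs top R",(226,305),70),
 ("long nearL",(108,170),35),("long nearR",(183,170),35),("short nearL",(110,207),65),("short nearR",(182,207),65),("short farL",(113,298),65),("short farR",(179,298),65)): print(n,deck(p,h))
im=cv2.imread("pics/w8full.png")
cv2.imwrite("pics/w9.png",cv2.resize(im[240:430,290:480],(760,600)if 0 else (600,600),interpolation=cv2.INTER_CUBIC))
E
```

```text
ramp near L [-169.2  -66.1    0. ]
ramp near R [-169.4   68.8    0. ]
corner L [  2.4 -67.9   0. ]
corner R [ 1.7 70.7  0. ]
bs top L [  2.3 -68.1  70. ]
bs top R [ 1.3 69.5 70. ]
long nearL [-110.2  -25.5   35. ]
long nearR [-110.4   31.8   35. ]
short nearL [-98.5 -21.6  65. ]
short nearR [-98.7  30.   65. ]
short farL [ -0.6 -25.   65. ]
short farR [-1.  30.6 65. ]
```

View pics/w9.png

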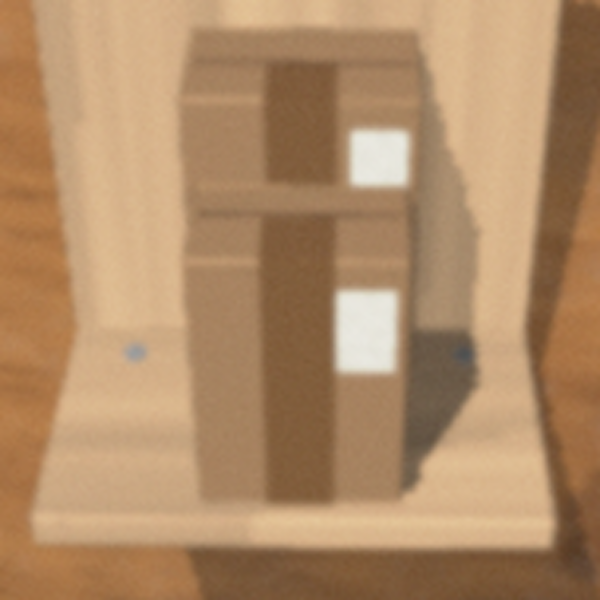

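The close crop shows the short carton's end reaching the backstop face (row 500, with the board's top edge at 515). Its sides are parallel to the ramp and to the long carton, with both labels up. The gripper is clear, so I'll hand in.

```bash
python3 -c "
from h import *
show(); print(job_done())"
```

```text
23.3 [521.5 168.4 412.1] yaw [-179.62    0.72 -170.49] [0.8 0.  0.2] 85.11650071699738
the job is handed in; nothing more can be done
None
```

I put the long carton flat on the slope first and the short one flat on top of it. Each was pushed down the slope until it met the backstop (about 32 N), then released. I handed in at 23.3 s with the open gripper well clear and no outside force on the tool.

- **Last pictures:** Both cartons lie flat and lengthwise with their labels up, each about 1.5–2 mm left of the ramp's midline. The cube and the turquoise carton were not touched.
- **Disagreement:** My pixel measurement left a gap of about 2 mm at the backstop for both cartons. That is within the calibration error, and both the contact force and the close view showed them touching.
- **Mended on the way:** I gripped each carton twice at the start to correct the grip height. For the long one I suspected the fingertips were touching the table, but a similar force reading on the short one suggests they may not have been.
- **Highest force:** The wrist read about 52 N in total (about 40 N of it upward) while seating the long carton. The cause could have been the carton itself or the fingertips on the ramp; I did not find out which.

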